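# Turn the endodontic file carousel to the red files

### The job

Push the file carousel round gently by the upright posts on its rim, with the fingertips or the outside of the fingers, until the red tile at its edge (in front of the pot of red-handled files) stands squarely in line with the blue arrow on the carousel's foot, then leave it there and take the hand clear. The file pots and the lidded jar standing in the middle of the turntable are sterile: do not touch them, and the jar must ride round upright in its place. Pick nothing up and leave the other things on the table where they are.

Things in the scene. Friction and masses are not known exactly. Their poses are not given: they have to be found in the camera images.
- carousel: Fixed grey foot of the carousel, 170 mm across; origin on the turning axis at the table surface, z up, -x its front (may stand turned about z). It carries the teal turntable, 250 mm across, 10 mm thick, top face 45 mm above the table, which turns either way about z and stops at once when not pushed (1 to 2 N at the rim turns it).
- turntable (a joint): Turn of the turntable about the foot's z axis, rad, anticlockwise from above positive. 0 (or any whole number of turns, 6.283 rad) puts the red tile exactly in front of the arrow. Starts between 0.9 and 5.4. Stops only at -25 and 25.
- arrow (a point): Tip of the flat blue arrowhead (42 mm wide) on a grey tongue, 50 mm wide and 10 mm high, that sticks out at the foot's front to 175 mm from the axis. The arrow points at the axis; its tip is 131 mm from it on the foot's -x axis, 10 mm above the table.
- post (a point): Centre of the top of one rim post, 80 mm above the table. Six like it, upright round aluminium, 12 mm in diameter, stand on the turntable from its top face (45 mm above the table) up to 80 mm, on a circle of radius 110 mm about the axis, at 30 (this one), 90, 150, 210, 270 and 330 degrees anticlockwise from the red tile. They turn with the turntable.
- red_mark (a point): Centre of the flat red square tile (30 mm) on the turntable's top face at its edge, 105 mm from the axis and 45 mm above the table; directly outside the pot of red-handled files. Turns with the turntable.
- file_pots: Six steel pots, 36 mm across, fixed on the turntable on a circle of radius 58 mm at 0, 60 ... 300 degrees from the red tile, full of short file handles: red at the tile; white, purple, yellow, cream elsewhere. Tops about 95 mm above the table. Origin on the axis at the turntable's top face; -x points at the red tile. Not to be touched.
- pellet_jar: Loose glass jar with blue lid, 38 mm in diameter and 45 mm high, standing free at the centre of the turntable. Origin at the centre of its underside, 45 mm above the table. Must stay standing there; not to be touched.
- file_cup: Loose steel cup 64 mm in diameter, full of white, purple, cream and yellow file handles, about 75 mm high in all, near the carousel's right side. Origin at the centre of its underside. Leave alone.
- bur_block: Loose cream block 75 x 110 mm, 51 mm high, with small brass burs standing to 78 mm, near the carousel's left side. Origin at the centre of its underside. Leave alone.
- amber_bottle: Loose amber glass bottle, 54 mm in diameter, 120 mm high. Origin at the centre of its underside. Leave alone.
- rinse_cup: Loose blue cup, 68 mm across, 75 mm high. Origin at the centre of its underside. Leave alone.
- mirror: Loose steel mouth mirror lying in the steel tray at the right, handle 110 mm long along its x axis, 8 mm thick. Origin under the middle of the handle. Leave alone.
- scaler: Loose steel scaler lying in the steel tray beside the mirror, handle 110 mm long along its x axis, 8 mm thick. Origin under the middle of the handle. Leave alone.

How it is judged:
At the end, for the whole second after the job is handed in: The red tile's centre is within 10 mm sideways of the arrow's line, on the arrow's side, the turntable at rest; the jar stands upright within 15 mm of the turntable's middle; every other loose thing is upright and within 20 mm of where it began (y of red_mark in the frame of carousel between -0.01 and 0.01 m and x of red_mark in the frame of carousel below -0.09 m and velocity of joint turntable between -0.05 and 0.05 rad/s and horizontal distance between pellet_jar and carousel below 0.015 m and angle between pellet_jar's own z axis and vertical below 0.1 rad and height (world z) of pellet_jar between 0.04 and 0.05 m and distance of each of file_cup, bur_block, amber_bottle, rinse_cup, mirror, scaler from where it was at the start of the episode below 0.02 m and angle between each of file_cup, bur_block, amber_bottle, rinse_cup's own z axis and vertical below 0.15 rad); the robot touches nothing.
It fails at once if the turntable is flung round (faster than 3 rad/s) (velocity of joint turntable above 3 rad/s or velocity of joint turntable below -3 rad/s).
It fails at once if the carousel is pushed or squeezed with more than 40 N (contact force between any of the fingers, the arm and carousel above 40 N).
It fails at once if the file pots are touched (more than 1 N) (contact force between any of the fingers, the arm and file_pots above 1 N).
It fails at once if the jar is touched (more than 1 N), lifted, tipped or moved off the middle (contact force between any of the fingers, the arm and pellet_jar above 1 N or height (world z) of pellet_jar above 0.055 m or angle between pellet_jar's own z axis and vertical above 0.3 rad or horizontal distance between pellet_jar and carousel above 0.02 m).
It fails at once if another thing is moved more than 20 mm, lifted or tipped (distance of any of file_cup, bur_block, amber_bottle, rinse_cup, mirror, scaler from where it was at the start of the episode above 0.02 m or angle between any of file_cup, bur_block, amber_bottle, rinse_cup's own z axis and vertical above 0.3 rad).
It also fails if it takes over 58 s, if anything falls off the work surface, if the arm or the gripper's body presses on something with over 40 N, if the wrist force passes 120 N, or if a joint passes its speed limit or range.

### The arm

A 7-joint arm with a two-finger parallel gripper is mounted at the origin on the work surface. World frame = base frame: x ahead of the robot, y to its left, z up, the work surface at z = 0. Lengths are in m, angles in rad, forces in N, time in s.
With the tool pointing down it reaches from about 0.4 to 0.9 m from the base axis. Payload 5.5 kg.
Tool frame: the origin (TCP) lies midway between the tips of the shut fingers; the grasp point (between the pads) lies 19 mm behind it; z points along the fingers, y is the line along which they close (so a half turn about z gives the same grasp; the last joint's range is limited). The gripper opens to 85 mm and grips with 20 to 120 N. Pads are 22 mm wide; open, the fingers measure 114 mm over their backs; the gripper's body (76 mm by 85 mm) begins 54 mm behind the grasp point. The pads swing forward as they close: fully open they stand 13 mm farther back than shut.
Start: joints at [1.554, 0.501, -0.427, 1.55, 0.221, 1.138, -0.21], TCP at [0.18, -0.625, 0.231] pointing down, gripper open.
Joint ranges: [-2.88, 2.88], [-0.31, 2.03], [-1.54, 1.56], [0.2, 2.42], [-1.41, 4.55], [0.19, 2.02], [-2.57, 2.57]. Speed limits (rad/s): [2.57, 2.57, 3.14, 3.14, 3.14, 3.14, 3.14].

### API

Orientations are given as a unit quaternion [w, x, y, z].
In Python, from plant import ctrl gives the robot as it stands.
- The arm moves only by the tool send_rows, never from a script. Its argument "steps" is a list of rows, each a list of 5 numbers: the shift along the tool's x, y, z in cm, then the turn about the tool's z in degrees, then the opening, from 0 (shut) to 1 (fully open). A call has 1 to 20 rows; each row is the pose to reach, as a shift and turn from the pose commanded when the call began, along the tool's axes at that moment; what a row does not reach only later rows make up. A row lasts 1/8 s, in which the tool goes at most 62.5 mm and 10.7 degrees, less where a joint would pass 70% of its speed; a pose out of reach is approached as far as the arm can. A call with a gripper value outside its range is refused whole. The fingers move at their own pace and stop on an object; "squeeze" is the grip in N (left out, the last holds). Time passes only in rows, so rows that repeat a pose let the fingers close. It gives the time, the measured TCP pose, the force, the opening and the grip force at its end, in the units of the state.
- ctrl.sense(): the state, without advancing time (a new reading comes with each control period).
- ctrl.get_image(name): name is "scene" or "top" or "wrist"; returns a dict with "img" (384x512x3 uint8, blue, green, red), "K" (3x3 intrinsics, pixels), "T" (4x4, takes a point from camera to world coordinates). Camera axes: x right, y down, z forward; pixel columns grow to the right and rows downward; lengths in m; the calibration is good to about 2 mm. A picture is of the moment at which its call begins. There is no depth.
- ctrl.finish_job(): hands the job in; it is judged then, once.
The state is a dict: "time": time; "joint_positions": joint angles; "dq": joint speeds; "effort": joint torques, N m; "tool_pos": TCP position; "ee_rot": TCP orientation; "ft_force": force on the tool from outside, world axes, zero at the start; "ft_torque": the same for the moment, N m; "grip_width": opening from 0.0 (shut) to 1.0 (fully open); "grip_force": force on a finger pad.
Only numpy, scipy, OpenCV 4.12 (cv2) and the standard library are available. Lean on these libraries where they do the work, as an engineer would, in place of code of your own. Each camera call takes 0.05 s, during which the arm holds its last target. There are 200 camera calls.

## Working session

There is one attempt and no reset: what is moved stays moved. The work goes in short steps, Python scripts to look and compute and a tool call to move; the robot and the scene stay as the last step left them, time stands still between calls to the robot, and variables do not carry over. Pictures are saved under pics/ and viewed, at most 10 in all, crops included, and the job is handed in when it is done.

Besides the shell and the picture viewer there is one more tool, called after "Call:" in YAML: its name, and indented under it one key for each argument. send_rows: Moves the arm, as the interface text tells. Its arguments: {"type":"object","properties":{"steps":{"type":"array"},"squeeze":{"type":"number"}},"required":["steps"]}

```bash
mkdir -p pics
python3 - <<'E'
from plant import ctrl
import cv2,numpy as np,pickle
d={}
for n in ("top","scene"):
    r=ctrl.get_image(n); d[n]=r; cv2.imwrite(f"pics/{n}0.png",r["img"])
    print(n,r["K"].tolist(),np.round(r["T"],4).tolist())
pickle.dump(d,open("d0.pkl","wb"))
s=ctrl.sense(); print(s["time"],s["tool_pos"],s["ee_rot"],s["grip_width"])
E
```

```text
top [[411.10667556223973, 0.0, 254.1587568164945], [0.0, 411.10667556223973, 195.6114635074481], [0.0, 0.0, 1.0]] [[0.0169, -0.9964, 0.0831, 0.4519], [-0.9998, -0.0175, -0.0071, -0.0573], [0.0086, -0.083, -0.9965, 1.503], [0.0, 0.0, 0.0, 1.0]]
scene [[352.7137236305255, 0.0, 253.02817344849507], [0.0, 352.7137236305255, 189.6265542609927], [0.0, 0.0, 1.0]] [[-0.0462, 0.7417, -0.6691, 1.2871], [0.9988, 0.0241, -0.0423, -0.0239], [-0.0152, -0.6703, -0.7419, 0.8986], [0.0, 0.0, 0.0, 1.0]]
0.1 [ 0.17929486 -0.62410622  0.2303449 ] [-9.06989735e-04  9.90225271e-01  1.39474304e-01 -9.49103024e-05] 0.9964852856695571
```

View pics/top0.png

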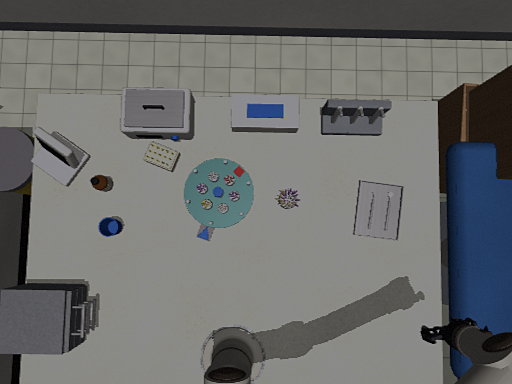

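View pics/scene0.png

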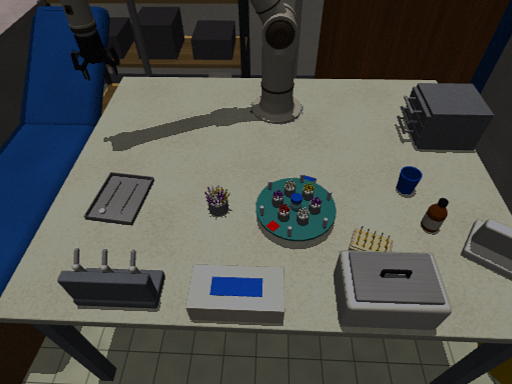

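The top view shows the carousel at about (219,193), with the red tile at (239,171), the blue arrow at (205,233), the bur block at (162,155) and the file cup at (288,199). The scene view agrees. Next I'll measure these by colour.

```bash
cat > h.py <<'E'
import cv2,numpy as np
def ray(r,u,v,z):
    d=r["T"][:3,:3]@np.linalg.inv(r["K"])@[u,v,1.]; o=r["T"][:3,3]
    return (o+d*(z-o[2])/d[2])[:2]
def proj(r,p):
    T=np.linalg.inv(r["T"]); q=r["K"]@(T[:3,:3]@p+T[:3,3]); return q[:2]/q[2]
def blob(r,lo,hi,box=None,amin=15):
    m=cv2.inRange(cv2.cvtColor(r["img"],cv2.COLOR_BGR2HSV),lo,hi)
    if box: k=np.zeros_like(m); x0,y0,x1,y1=box; k[y0:y1,x0:x1]=255; m&=k
    n,_,s,c=cv2.connectedComponentsWithStats(m)
    return [(s[i,4],c[i],s[i,:4]) for i in range(1,n) if s[i,4]>=amin]
def measure(r,C=None,out=True):
    if C is None:
        m=cv2.inRange(cv2.cvtColor(r["img"],cv2.COLOR_BGR2HSV),(78,60,40),(98,255,255)); m[:150]=0;m[235:]=0;m[:,:175]=0;m[:,262:]=0
        p=np.argwhere(m)[:,::-1].astype(np.float32)
        h=cv2.convexHull(p)[:,0]
        w=np.array([ray(r,*q,.045) for q in h]).astype(np.float32)
        C,R=cv2.minEnclosingCircle(w); C=np.array(C); print("C",C,R)
    red=max(blob(r,(0,150,90),(8,255,255),(180,150,260,240),4)+blob(r,(172,150,90),(180,255,255),(180,150,260,240),4),key=lambda b:b[0])
    t=ray(r,*red[1],.045); return C,t,red
E
python3 - <<'E'
import pickle; from h import *
d=pickle.load(open("d0.pkl","rb")); r=d["top"]
C,t,red=measure(r); print("tile",red,t,np.linalg.norm(t-C))
for b in blob(r,(100,120,80),(130,255,255),(190,180,260,250),5):
    p=ray(r,*b[1],.01); print("blue",b,p,np.linalg.norm(p-C),ray(r,*b[1],.092))
c=cv2.resize(r["img"][140:250,140:310],None,fx=4.5,fy=4.5,interpolation=cv2.INTER_CUBIC); cv2.imwrite("pics/crop0.png",c)
for n,u,v,z in (("cup",288,199,.06),("bur",162,155,.051),("bott",100,182,.1)): print(n,ray(r,u,v,z))
E
```

```text
C [0.58201301 0.05987323] 0.12395317852497101
tile (np.int32(50), array([238.24, 171.34]), array([234, 166,  10,  11], dtype=int32)) [ 0.65963217 -0.00935311] 0.1040049112060324
blue (np.int32(82), array([217.41463415, 191.41463415]), array([213, 187,  10,  10], dtype=int32)) [0.5894788  0.06618098] 0.009773722936217954 [0.58192413 0.0594003 ]
blue (np.int32(73), array([203.71232877, 234.19178082]), array([198, 228,  11,  12], dtype=int32)) [0.43345679 0.11186453] 0.157391379511277 [0.4344714  0.10257475]
cup [ 0.56243764 -0.18701155]
bur [0.71261595 0.26343143]
bott [0.60644458 0.46108243]
```

View pics/crop0.png

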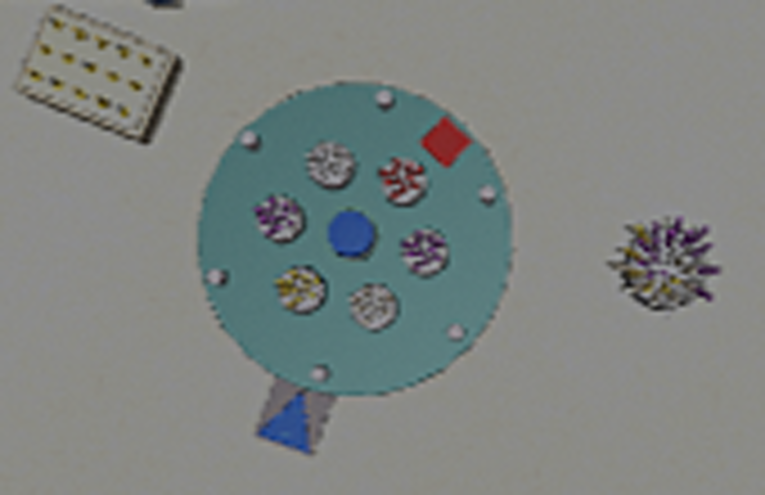

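Carousel centre is (0.582, 0.060), the arrow points at 160.7° and the tile is at −41.7°. It needs about 157.6° clockwise. I'll push the post at −72° round the near side with shut fingers, starting above a point just behind it.

Call:
send_rows:
  steps:
    - [4.1,-2.9,0,-7,0]
    - [8.2,-5.9,0,-15,0]
    - [12.4,-8.8,0,-22,0]
    - [16.5,-11.7,0,-30,0]
    - [20.6,-14.6,0,-37,0]
    - [24.8,-17.6,0,-45,0]
    - [28.9,-20.5,0,-52,0]
    - [33,-23.4,0,-60,0]
    - [37.1,-26.3,0,-67,0]
    - [41.3,-29.3,0,-75,0]
    - [45.4,-32.2,0,-82,0]
    - [49.5,-35.1,0,-90,0]
    - [53.6,-38,0,-97,0]
    - [57.8,-41,0,-104,0]
    - [61.9,-43.9,0,-112,0]
    - [61.9,-43.9,0,-112,0]
    - [61.9,-43.9,0,-112,0]
    - [61.9,-43.9,0,-112,0]
  squeeze: 20

```text
time: 2.35
tool_pos: [0.6526, -0.0339, 0.231]
ee_rot: [-0.0, 0.439, 0.898, -0.001]
ft_force: [0.8, -0.7, -0.7]
grip_width: 0.0
grip_force: 0.0
```

```bash
cat > st.py <<'E'
from plant import ctrl
from h import *
from scipy.spatial.transform import Rotation as R
import sys
def state():
    s=ctrl.sense(); q=s["ee_rot"]; M=R.from_quat([q[1],q[2],q[3],q[0]]).as_matrix()
    C=np.array([.582,.060]); p=np.array(s["tool_pos"]); d=p[:2]-C
    print("t",s["time"],"p",p.round(4),"head",np.degrees(np.arctan2(M[1,0],M[0,0])).round(2),"tilt",M[2,2].round(4),"J",np.round(s["joint_positions"],2),"F",np.round(s["ft_force"],1),"w",round(s["grip_width"],2))
    print("r",np.linalg.norm(d).round(4),"phi",np.degrees(np.arctan2(d[1],d[0])).round(1))
    return s,p,M
E
python3 -c "
from st import *
s,p,M=state()
r=ctrl.get_image('wrist'); cv2.imwrite('pics/w1.png',r['img'])"
```

```text
t 2.35 p [ 0.6526 -0.0339  0.231 ] head 127.86 tilt -1.0 J [ 0.64  0.66 -0.95  1.53  0.56  1.25  0.26] F [ 0.8 -0.7 -0.7] w 0.0
r 0.1175 phi -53.1
```

View pics/w1.png

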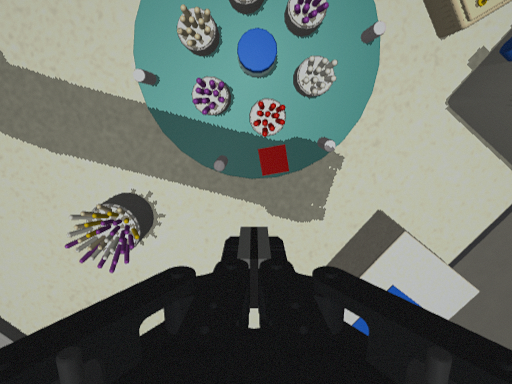

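The fingers are shut above the gap between the posts at −72° and −12° and the tile is beside them, all as measured. I'll turn the tool so its x axis runs along the push, which centres the last joint's range, and then descend.

Call:
send_rows:
  steps:
    - [0,0,0,-10,0]
    - [0,0,0,-20,0]
    - [0,0,0,-30,0]
    - [0,0,0,-40,0]
    - [0,0,0,-50,0]
    - [0,0,0,-60,0]
    - [0,0,0,-70,0]
    - [0,0,0,-80,0]
    - [0,0,0,-89,0]
    - [0,0,3,-89,0]
    - [0,0,6,-89,0]
    - [0,0,9,-89,0]
    - [0,0,12,-89,0]
    - [0,0,14,-89,0]
    - [0,0,16,-89,0]
    - [0,0,17.2,-89,0]
    - [0,0,17.2,-89,0]

```text
time: 4.53
tool_pos: [0.6528, -0.0319, 0.0586]
ee_rot: [-0.0, -0.318, 0.948, 0.0]
ft_force: [0.2, -0.1, 0.0]
grip_width: -0.008
grip_force: 0.0
```

```bash
cat >> st.py <<'E'
def arc(p,M,a0,a1,n,r=.116,C=(.582,.060)):
    """rows for an arc about C from a0 to a1 deg, n rows, tool heading phi-90"""
    h0=np.degrees(np.arctan2(M[1,0],M[0,0])); o=[]
    for a in np.linspace(a0,a1,n+1)[1:]:
        w=np.array(C)+r*np.array([np.cos(np.radians(a)),np.sin(np.radians(a))])-p[:2]
        t=-((a-90-h0+180)%360-180)
        x=M[:2,:2].T@w*100
        o.append([round(float(x[0]),1),round(float(x[1]),1),0,round(float(t)),0])
    print(o)
E
python3 -c "
from st import *
s,p,M=state()
arc(p,M,-53,-116,20)"
```

```text
t 4.525 p [ 0.6528 -0.0319  0.0586] head -142.97 tilt -1.0 J [ 0.71  1.   -1.11  1.64  0.97  1.15  1.55] F [ 0.2 -0.1  0. ] w -0.01
r 0.116 phi -52.4
[[0.8, 0.0, 0, 3, 0], [1.4, 0.1, 0, 6, 0], [2.0, 0.2, 0, 9, 0], [2.7, 0.3, 0, 13, 0], [3.3, 0.4, 0, 16, 0], [3.9, 0.6, 0, 19, 0], [4.5, 0.9, 0, 22, 0], [5.1, 1.1, 0, 25, 0], [5.6, 1.4, 0, 28, 0], [6.2, 1.7, 0, 32, 0], [6.7, 2.1, 0, 35, 0], [7.2, 2.4, 0, 38, 0], [7.7, 2.8, 0, 41, 0], [8.2, 3.3, 0, 44, 0], [8.6, 3.7, 0, 47, 0], [9.1, 4.2, 0, 50, 0], [9.5, 4.7, 0, 54, 0], [9.8, 5.2, 0, 57, 0], [10.2, 5.8, 0, 60, 0], [10.5, 6.3, 0, 63, 0]]
```

Call:
send_rows:
  steps:
    - [0.8,0.0,0,3,0]
    - [1.4,0.1,0,6,0]
    - [2.0,0.2,0,9,0]
    - [2.7,0.3,0,13,0]
    - [3.3,0.4,0,16,0]
    - [3.9,0.6,0,19,0]
    - [4.5,0.9,0,22,0]
    - [5.1,1.1,0,25,0]
    - [5.6,1.4,0,28,0]
    - [6.2,1.7,0,32,0]
    - [6.7,2.1,0,35,0]
    - [7.2,2.4,0,38,0]
    - [7.7,2.8,0,41,0]
    - [8.2,3.3,0,44,0]
    - [8.6,3.7,0,47,0]
    - [9.1,4.2,0,50,0]
    - [9.5,4.7,0,54,0]
    - [9.8,5.2,0,57,0]
    - [10.2,5.8,0,60,0]
    - [10.5,6.3,0,63,0]

```text
time: 7.02
tool_pos: [0.5328, -0.0445, 0.0607]
ee_rot: [0.002, 0.225, 0.974, 0.0]
ft_force: [1.7, -0.0, -0.2]
grip_width: 0.001
grip_force: 0.6
```

```bash
python3 -c "
from st import *
s,p,M=state()
r=ctrl.get_image('top'); cv2.imwrite('pics/t2.png',cv2.resize(r['img'][130:260,130:320],None,fx=4,fy=4))
C,t,b=measure(r,np.array([.582,.06])); d=t-C; print(b[0],t,np.linalg.norm(d),'tile ang',np.degrees(np.arctan2(d[1],d[0])))
arc(p,M,-116,-176,20)"
```

```text
t 7.025 p [ 0.5328 -0.0445  0.0607] head 153.96 tilt -1.0 J [ 0.78  0.74 -0.98  1.95  0.8   0.89  0.49] F [ 1.7 -0.  -0.2] w 0.0
r 0.1155 phi -115.2Traceback (most recent call last):
  File "<string>", line 5, in <module>
    C,t,b=measure(r,np.array([.582,.06])); d=t-C; print(b[0],t,np.linalg.norm(d),'tile ang',np.degrees(np.arctan2(d[1],d[0])))
          ~~~~~~~^^^^^^^^^^^^^^^^^^^^^^^^
  File "h.py", line 19, in measure
    red=max(blob(r,(0,150,90),(8,255,255),(180,150,260,240),4)+blob(r,(172,150,90),(180,255,255),(180,150,260,240),4),key=lambda b:b[0])
ValueError: max() iterable argument is empty
```

View pics/t2.png

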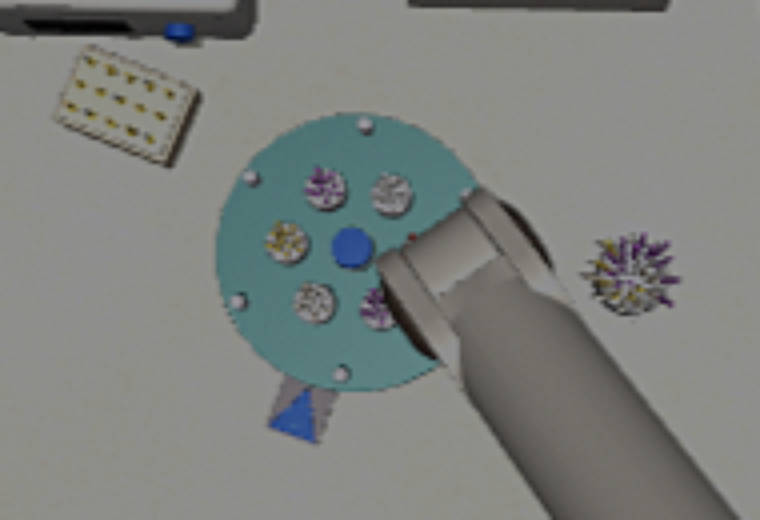

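The turntable is following the finger and the arm hides the tile. The pots and jar are in place and there's no excess force. I'll carry on.

```bash
python3 -c "
from st import *
s,p,M=state()
arc(p,M,-115.5,-178,20)"
```

```text
t 7.075 p [ 0.5319 -0.044   0.0607] head 153.88 tilt -1.0 J [ 0.78  0.74 -0.98  1.95  0.8   0.89  0.49] F [-1.4  1.3  1. ] w -0.0
r 0.1154 phi -115.7
[[0.6, -0.0, 0, 3, 0], [1.2, -0.0, 0, 6, 0], [1.8, 0.1, 0, 9, 0], [2.5, 0.2, 0, 12, 0], [3.1, 0.3, 0, 15, 0], [3.7, 0.5, 0, 18, 0], [4.3, 0.7, 0, 21, 0], [4.9, 1.0, 0, 24, 0], [5.4, 1.3, 0, 28, 0], [6.0, 1.6, 0, 31, 0], [6.5, 1.9, 0, 34, 0], [7.0, 2.3, 0, 37, 0], [7.5, 2.7, 0, 40, 0], [8.0, 3.1, 0, 43, 0], [8.5, 3.5, 0, 46, 0], [8.9, 4.0, 0, 49, 0], [9.3, 4.5, 0, 53, 0], [9.7, 5.0, 0, 56, 0], [10.0, 5.5, 0, 59, 0], [10.3, 6.1, 0, 62, 0]]
```

Call:
send_rows:
  steps:
    - [0.6,0,0,3,0]
    - [1.2,0,0,6,0]
    - [1.8,0.1,0,9,0]
    - [2.5,0.2,0,12,0]
    - [3.1,0.3,0,15,0]
    - [3.7,0.5,0,18,0]
    - [4.3,0.7,0,21,0]
    - [4.9,1.0,0,24,0]
    - [5.4,1.3,0,28,0]
    - [6.0,1.6,0,31,0]
    - [6.5,1.9,0,34,0]
    - [7.0,2.3,0,37,0]
    - [7.5,2.7,0,40,0]
    - [8.0,3.1,0,43,0]
    - [8.5,3.5,0,46,0]
    - [8.9,4.0,0,49,0]
    - [9.3,4.5,0,53,0]
    - [9.7,5.0,0,56,0]
    - [10.0,5.5,0,59,0]
    - [10.3,6.1,0,62,0]

```text
time: 9.57
tool_pos: [0.4659, 0.0553, 0.06]
ee_rot: [0.001, 0.695, 0.719, -0.0]
ft_force: [-1.4, -1.2, 1.3]
grip_width: -0.002
grip_force: 0.7
```

```bash
python3 -c "
from st import *
s,p,M=state()
arc(p,M,-178,-210,12)
r=ctrl.get_image('wrist'); print(r['K'].round(1).tolist())
cv2.imwrite('pics/w3.png',r['img'])"
```

```text
t 9.575 p [0.4659 0.0553 0.06  ] head 92.01 tilt -1.0 J [ 0.47  0.54 -0.78  2.11  0.59  0.71 -0.66] F [-1.4 -1.2  1.3] w -0.0
r 0.1162 phi -177.7
[[0.6, 0.0, 0, 3, 0], [1.1, 0.1, 0, 5, 0], [1.7, 0.1, 0, 8, 0], [2.2, 0.2, 0, 11, 0], [2.7, 0.3, 0, 13, 0], [3.3, 0.5, 0, 16, 0], [3.8, 0.6, 0, 19, 0], [4.3, 0.8, 0, 21, 0], [4.8, 1.0, 0, 24, 0], [5.3, 1.3, 0, 27, 0], [5.7, 1.5, 0, 29, 0], [6.2, 1.8, 0, 32, 0]]
[[300.9, 0.0, 253.6], [0.0, 300.9, 192.0], [0.0, 0.0, 1.0]]
```

View pics/w3.png

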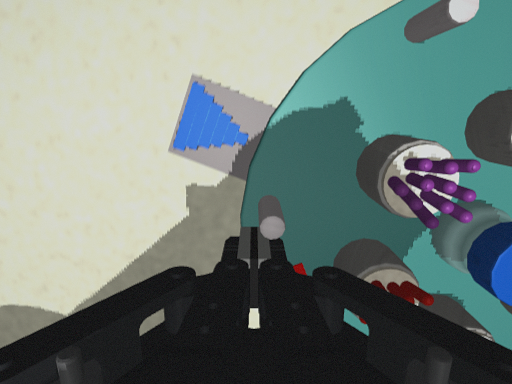

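The wrist view shows the post at (272,222) against the fingertips, the arrow ahead at (205,120), and a corner of the red tile at (300,268). I'll push on 32° and then measure.

Call:
send_rows:
  steps:
    - [0.6,0,0,3,0]
    - [1.1,0.1,0,5,0]
    - [1.7,0.1,0,8,0]
    - [2.2,0.2,0,11,0]
    - [2.7,0.3,0,13,0]
    - [3.3,0.5,0,16,0]
    - [3.8,0.6,0,19,0]
    - [4.3,0.8,0,21,0]
    - [4.8,1.0,0,24,0]
    - [5.3,1.3,0,27,0]
    - [5.7,1.5,0,29,0]
    - [6.2,1.8,0,32,0]
    - [6.2,1.8,0,32,0]

```text
time: 11.25
tool_pos: [0.482, 0.1186, 0.0598]
ee_rot: [0.0, 0.865, 0.501, 0.001]
ft_force: [-1.0, -0.3, -1.1]
grip_width: -0.001
grip_force: 0.0
```

```bash
python3 -c "
from st import *
s,p,M=state()
C0=np.array([.582,.06])
for n in ('wrist','top','scene'):
    r=ctrl.get_image(n)
    if n=='wrist': cv2.imwrite('pics/w4.png',r['img'])
    for b in blob(r,(0,150,70),(8,255,255),None,6)+blob(r,(172,150,70),(180,255,255),None,6):
        t=ray(r,*b[1],.045); d=t-C0
        if np.linalg.norm(d)<.14: print(n,b[0],b[1],b[2],t,np.linalg.norm(d).round(4),np.degrees(np.arctan2(d[1],d[0])).round(1))
"
```

```text
t 11.25 p [0.482  0.1186 0.0598] head 60.15 tilt -1.0 J [ 0.23  0.54 -0.64  2.05  0.49  0.7  -1.25] F [-1.  -0.3 -1.1] w -0.0
r 0.1159 phi 149.6
wrist 71 [298.26760563 268.4084507 ] [293 263  12  11] [0.49424842 0.08683197] 0.0918 163.0
wrist 10 [393.4 286.9] [391 285   5   5] [0.53707564 0.04831074] 0.0464 -165.4
wrist 376 [414.64095745 295.88031915] [392 284  41  24] [0.54561866 0.03646232] 0.0433 -147.1
wrist 35 [361.48571429 320.82857143] [358 317   8   8] [0.51109978 0.03636491] 0.0747 -161.6
wrist 8 [419.375 294.75 ] [418 293   4   4] [0.54833613 0.03578078] 0.0415 -144.3
top 42 [213.33333333 221.04761905] [210 218   8   9] [0.48074453 0.07515515] 0.1024 171.5
scene 7 [296.85714286 179.71428571] [295 179   5   2] [0.46788774 0.07168239] 0.1147 174.2
scene 9 [298.22222222 183.44444444] [296 182   6   4] [0.48482248 0.07555373] 0.0984 170.9
```

View pics/w4.png

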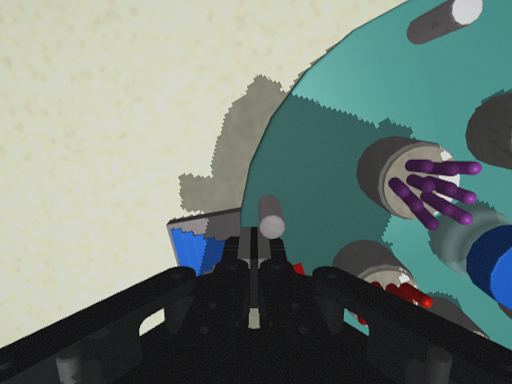

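The wrist view still has the post at (272,222), and the top view puts the tile at about 171.5°, so roughly 10.5° remains. I'll push 9.5° more, back off and check with a clear view.

```bash
python3 -c "
from st import *
s,p,M=state()
arc(p,M,149.8,140.3,5)"
```

```text
t 11.4 p [0.4815 0.1178 0.0595] head 60.11 tilt -1.0 J [ 0.23  0.54 -0.64  2.05  0.49  0.7  -1.24] F [-0.6 -0.5  0.5] w -0.0
r 0.1159 phi 150.1
[[0.4, -0.0, 0, 2, 0], [0.8, 0.0, 0, 4, 0], [1.2, 0.1, 0, 6, 0], [1.6, 0.1, 0, 8, 0], [2.0, 0.2, 0, 10, 0]]
```

Then back off along −x (tangential) while staying outside the rim, and rise.

Call:
send_rows:
  steps:
    - [0.4,0,0,2,0]
    - [0.8,0,0,4,0]
    - [1.2,0.1,0,6,0]
    - [1.6,0.1,0,8,0]
    - [2.0,0.2,0,10,0]
    - [2.0,0.2,0,10,0]
    - [2.0,0.2,0,10,0]
    - [1.5,0,0,10,0]
    - [0.7,-0.2,0,10,0]
    - [0.2,-0.4,0,10,0]
    - [0.2,-0.4,-3,10,0]
    - [0.2,-0.4,-7,10,0]
    - [0.2,-3.4,-11,10,0]
    - [0.2,-7,-13,10,0]
    - [0.2,-7,-13,10,0]

```text
time: 13.28
tool_pos: [0.4206, 0.1557, 0.1908]
ee_rot: [0.001, 0.905, 0.424, 0.001]
ft_force: [0.2, 0.2, 0.1]
grip_width: 0.0
grip_force: 0.0
```

```bash
python3 -c "
from st import *
s,p,M=state()
C0=np.array([.582,.06])
for n in ('wrist','top','scene'):
    r=ctrl.get_image(n)
    if n=='wrist': cv2.imwrite('pics/w5.png',r['img'])
    for nm,bl,z in (('red',blob(r,(0,150,70),(8,255,255),None,6)+blob(r,(172,150,70),(180,255,255),None,6),.045),('blue',blob(r,(100,120,60),(130,255,255),None,6),.01)):
      for b in bl:
        t=ray(r,*b[1],z); d=t-C0
        if .08<np.linalg.norm(d)<.18: print(n,nm,b[0],b[1],b[2],t,np.linalg.norm(d).round(4),np.degrees(np.arctan2(d[1],d[0])).round(1))
"
```

```text
t 13.275 p [0.4206 0.1557 0.1908] head 50.22 tilt -1.0 J [ 0.28  0.23 -0.78  2.07  0.21  0.91 -1.3 ] F [0.2 0.2 0.1] w 0.0
r 0.1876 phi 149.3
wrist red 846 [342.30496454 187.53664303] [324 169  37  37] [0.48446822 0.09422915] 0.1034 160.7
wrist blue 797 [288.05646173 195.64617315] [270 182  42  35] [0.4352546  0.11165974] 0.1556 160.6
top red 52 [208.         220.53846154] [204 216   9  10] [0.48222063 0.0940495 ] 0.1054 161.2
top blue 74 [203.63513514 234.24324324] [197 228  12  12] [0.43326708 0.11213804] 0.1576 160.7
scene red 47 [304.14893617 182.40425532] [297 179  14   8] [0.47946824 0.09531956] 0.1084 161.0
scene blue 32 [308.59375 177.96875] [304 176  10   5] [0.42457193 0.11673758] 0.1673 160.2
```

View pics/w5.png

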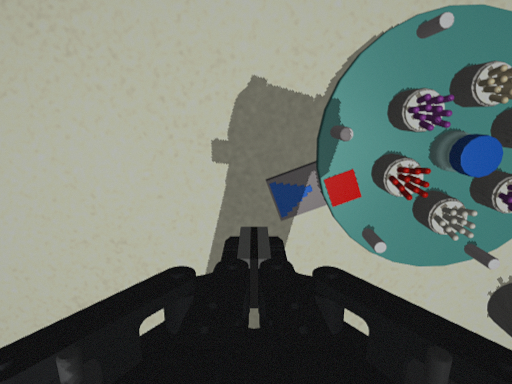

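The red tile (342,188) is in line with the arrow (288,196). All three views agree within about 1°, which is under 2 mm. The jar is centred and the hand is clear, so I'm handing the job in.

```bash
python3 -c "
from plant import ctrl
print(ctrl.finish_job())"
```

```text
the job is handed in; nothing more can be done
None
```

The job is handed in: the red tile lines up with the blue arrow to about 1° (under 2 mm) in all three camera views, the jar is still centred, and the hand is clear; no verdict came back.

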